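# Screw the lid back on the shoemaker's glue pot

### The arm

A 6-joint arm with a two-finger parallel gripper is mounted at the origin on the work surface. World frame = base frame: x ahead of the robot, y to its left, z up, the work surface at z = 0. Lengths are in m, angles in rad, forces in N, time in s.
With the tool pointing down it reaches from about 0.375 to 0.9 m from the base axis. Payload 3.1 kg.
Tool frame: the origin (TCP) lies midway between the tips of the shut fingers; the grasp point (between the pads) lies 19 mm behind it; z points along the fingers, y is the line along which they close (so a half turn about z gives the same grasp; the last joint's range is limited). The gripper opens to 87 mm and grips with 3 to 60 N. Pads are 19 mm wide; open, the fingers measure 117 mm over their backs; the gripper's body (75 mm by 190 mm) begins 51 mm behind the grasp point.
Start: joints at [1.103, 0.527, 1.433, -0, 1.181, -0.178], TCP at [0.179, 0.599, 0.223] pointing down, gripper open.
Joint ranges: [-3.08, 3.08], [-0.75, 2.2], [0.22, 2.44], [-1.43, 4.57], [0, 2.65], [-2.85, 2.85]. Speed limits (rad/s): [2.79, 2.79, 3.14, 3.14, 3.14, 3.14].

### API

Orientations are given as a unit quaternion [x, y, z, w].
In Python, from rig import get_obs, cams, job gives the robot as it stands.
- The arm moves only by the tool servo_tool, never from a script. Its argument "moves" is text: rows parted by semicolons, each of 5 numbers parted by spaces: the shift along the tool's x, y, z in m, then the turn about the tool's z in degrees, then the finger opening in m, from 0 to 0.087. In form: dx dy dz spin claw; .... A call has 1 to 10 rows; each row is the pose to reach, as a shift and turn from the pose commanded when the call began, along the tool's axes at that moment; what a row does not reach only later rows make up. A row lasts 1/12 s, in which the tool goes at most 41.7 mm and 7.16 degrees, less where a joint would pass 70% of its speed; a pose out of reach is approached as far as the arm can. A call with a gripper value outside its range is refused whole. The fingers move at their own pace and stop on an object; "grip_force" is the grip in N (left out, the last holds). Time passes only in rows, so rows that repeat a pose let the fingers close. It gives the time, the measured TCP pose, the force, the opening and the grip force at its end, in the units of the state.
- get_obs(): the state, without advancing time (a new reading comes with each control period).
- cams.camera(name): name is "side" or "top" or "wrist"; returns the picture (480x640x3 uint8, blue, green, red); there is no depth.
- cams.camera_model(name): a dict with "fx", "fy", "cx", "cy" (pixels), "dist" ([k1, k2, p1, p2, k3] as OpenCV has them; the pictures are not rectified), "R" (3x3) and "t" (3): a world point X has camera coordinates R X + t. Camera axes: x right, y down, z forward; pixel columns grow to the right and rows downward; lengths in m; the calibration is good to about 2 mm. A picture is of the moment at which its call begins: read the wrist's pose just before it. camera_model takes no time and is no camera call; for the wrist camera it gives the pose at the moment of the call.
- job.hand_in(): hands the job in; it is judged then, once.
The state is a dict: "time": time; "q": joint angles; "joint_velocities": joint speeds; "joint_torque": joint torques, N m; "position": TCP position; "tool_rot": TCP orientation; "ft_force": force on the tool from outside, world axes, zero at the start; "moment": the same for the moment, N m; "grip_width": finger opening in m; "grip_force": force on a finger pad.
Only numpy, scipy, OpenCV 4.12 (cv2) and the standard library are available. Lean on these libraries where they do the work, as an engineer would, in place of code of your own. Each camera call takes 0.05 s, during which the arm holds its last target. There are 200 camera calls.

### The job

The amber glue pot's brass lid with the wooden bar is lying loose on its mouth. Without lifting the lid off, turn it backward (anticlockwise seen from above) until its two red lugs drop through the gaps in the metal lip, then turn it forward (clockwise) to the closed stop, where the bar lines up with the two yellow marks on the collar, and let go. Leave the white pot and the blue pot where they stand.

Things in the scene. Friction and masses are not known exactly. Their poses are not given: they have to be found in the camera images.
- pot: Fixed amber pot, 98 mm wide, steel collar; origin: centre of underside, z up its axis. Metal lip, top 71 mm up, round a 64 mm mouth, has two 28 mm gaps, middles +60 and +240 deg (anticlockwise) from the pot's x. Lugs stop 12 deg backward past the gaps' middles. Closed: lid's x along pot's x, shown by yellow marks on the collar at +x and -x; the stop under the lip is 4 deg (clockwise) past it.
- lid_bar (a point): Centre of the lid's bar: 50 mm long (lid's x), 16 thick (y), 42 high, on a 58 mm disc; z up. 14 mm wide lugs reach 40 mm out along +x and -x. Height over pot's origin: 102 mm lying loose, 89 dropped; 3 mm sideways play. Starts 5 deg clockwise to 20 anticlockwise of pot's x. A held lid drops only if the gripper follows down or lets go. Fingertips clear all down to 13 mm below this point.
- pot_white: White pot of the same make, already closed, standing loose: 98 mm wide, 110 mm high over its black bar, 0.7 kg. A bystander. Origin at the centre of its underside.
- pot_blue: Blue pot of the same make, already closed, standing loose: 98 mm wide, 110 mm high over its black bar, 0.7 kg. A bystander. Origin at the centre of its underside.
Mind the look-alikes: they are no part of the job. Of the things shaped like the part that bears lid_bar, the brass one is meant.

How it is judged:
By the outcome, as a careful person would: the job done as asked, in the order asked, and still so for the second after the job is handed in, with the robot touching nothing.
It also fails if it takes over 38 s, if anything falls off the work surface, if the arm or the gripper's body presses on something with over 40 N, if the wrist force passes 120 N, or if a joint passes its speed limit or range.

## Working session

There is one attempt and no reset: what is moved stays moved. The work goes in short steps, Python scripts to look and compute and a tool call to move; the robot and the scene stay as the last step left them, time stands still between calls to the robot, and variables do not carry over. Pictures are saved under pics/ and viewed, at most 10 in all, crops included, and the job is handed in when it is done.

Besides the shell and the picture viewer there is one more tool, called after "Call:" by a JSON object that holds its "op" and its "data", one argument or row to a line. servo_tool: Moves the arm, as the interface text tells. Its arguments: {"type":"object","properties":{"moves":{"type":"string"},"grip_force":{"type":"number"}},"required":["moves"]}

```bash
mkdir -p pics; python3 - <<'E'
from rig import get_obs,cams
import cv2
o=get_obs();print(o)
for n in("top","side"):
    cv2.imwrite(f"pics/{n}0.png",cams.camera(n)); m=cams.camera_model(n);print(n,m)
E
```

```text
{'time': 0.0, 'q': array([ 1.10253009e+00,  5.28446398e-01,  1.43392777e+00, -2.98778975e-05,
        1.18136743e+00, -1.78490356e-01]), 'joint_velocities': array([-0.00151534,  0.00217987, -0.00097731,  0.00128904,  0.00080681,
        0.00063912]), 'joint_torque': array([ 1.17392491e-05, -4.40032017e+01, -1.76598877e+01,  6.32483815e-02,
        5.80995844e-02, -1.48583476e-04]), 'position': array([0.17822089, 0.59827945, 0.22157567]), 'tool_rot': array([ 1.44375836e-01,  9.89522341e-01, -1.02317005e-03, -3.28338715e-04]), 'ft_force': array([ 1.16464637,  0.31074509, -0.48506248]), 'moment': array([ 0.02706831,  0.01373209, -0.01863646]), 'grip_force': 0.0, 'grip_width': 0.08693089726830795}
top {'fx': 607.9891584591714, 'fy': 607.9891584591714, 'cx': 323.2036922762429, 'cy': 239.94676495778432, 'dist': array([-0.04969292,  0.        ,  0.        ,  0.        ,  0.        ]), 'R': array([[ 0.01410209, -0.99984614, -0.0104317 ],
       [-0.98200703, -0.01188412, -0.18847004],
       [ 0.18831707,  0.01290182, -0.98202354]]), 't': array([0.01184204, 0.57367088, 0.9436424 ])}
side {'fx': 550.5590907709299, 'fy': 550.5590907709299, 'cx': 314.99194139868234, 'cy': 238.3532234186709, 'dist': array([-0.08929807,  0.        ,  0.        ,  0.        ,  0.        ]), 'R': array([[-0.94151169, -0.33687933, -0.00824893],
       [-0.22949291,  0.65892827, -0.71634247],
       [ 0.24675643, -0.67255174, -0.69770009]]), 't': array([0.52705184, 0.19146607, 0.92679683])}
```

View pics/top0.png

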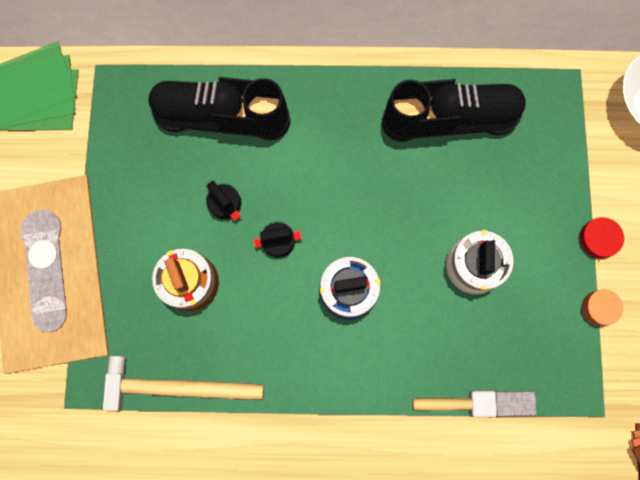

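View pics/side0.png

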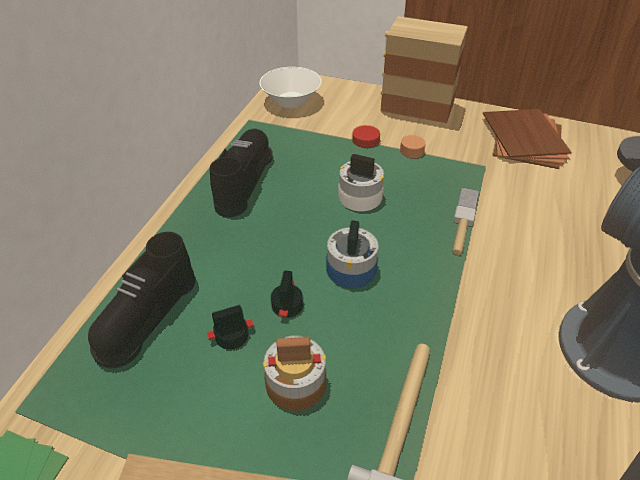

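The brass lid with the wooden bar is at top (176,274) and side (294,350). Things that could be taken for it are the loose black lids at top (223,200) and (277,240), the blue pot's lid (350,288) and the white pot's lid (485,258). I choose the amber pot at (182,280) and check it in one crop.

```bash
cat > h.py <<'E'
import numpy as np,cv2
def ray(m,uv):
    K=np.array([[m["fx"],0,m["cx"]],[0,m["fy"],m["cy"]],[0,0,1]])
    p=cv2.undistortPoints(np.array([[uv]],float),K,m["dist"])[0,0]
    R=np.array(m["R"]);return -R.T@m["t"],R.T@np.array([p[0],p[1],1])
def onz(m,uv,z):
    c,d=ray(m,uv);return c+d*(z-c[2])/d[2]
def blobs(im,box,kind,amin=6):
    x0,y0,x1,y1=box;h=cv2.cvtColor(im,cv2.COLOR_BGR2HSV)
    H,S,V=[h[...,i].astype(int) for i in range(3)]
    k={"red":((H<5)|(H>174))&(S>190)&(V>110),"yel":(H>19)&(H<33)&(S>130)&(V>150),"bar":(H>4)&(H<16)&(S>100)&(V>60)}[kind]
    M=np.zeros(k.shape,np.uint8);M[y0:y1,x0:x1]=k[y0:y1,x0:x1]
    n,_,st,ce=cv2.connectedComponentsWithStats(M)
    return [(int(st[i,4]),ce[i].round(1).tolist()) for i in range(1,n) if st[i,4]>=amin]
E
python3 - <<'E'
from h import *
from rig import cams
for n,b in(("top",(145,240,225,320)),("side",(250,325,340,415))):
    im=cv2.imread(f"pics/{n}0.png");m=cams.camera_model(n)
    for k,z in(("red",.074),("yel",.07),("bar",.11)):
        for a,c in blobs(im,b,k): print(n,k,a,c,onz(m,c,z).round(4))
a=[cv2.resize(cv2.imread(f"pics/{n}0.png")[b[1]:b[3],b[0]:b[2]],(400,400),interpolation=cv2.INTER_CUBIC) for n,b in(("top",(145,240,225,320)),("side",(250,325,340,415)))]
cv2.imwrite("pics/crop.png",np.hstack(a))
E
```

```text
top red 20 [173.6, 256.5] [0.5397 0.2596 0.074 ]
top red 46 [188.3, 296.4] [0.4758 0.2322 0.074 ]
top yel 16 [169.2, 252.4] [0.547  0.2683 0.07  ]
top yel 339 [189.1, 272.8] [0.5141 0.234  0.07  ]
top yel 172 [167.7, 282.3] [0.4983 0.2677 0.07  ]
top yel 17 [192.9, 302.6] [0.4664 0.2253 0.07  ]
top bar 460 [176.0, 274.5] [0.5059 0.2447 0.11  ]
top bar 262 [206.2, 292.6] [0.4786 0.1965 0.11  ]
top bar 116 [201.5, 276.6] [0.5032 0.205  0.11  ]
top bar 23 [160.9, 277.7] [0.5006 0.2679 0.11  ]
top bar 31 [180.6, 294.2] [0.4756 0.2358 0.11  ]
side yel 14 [323.3, 356.6] [0.4657 0.2235 0.07  ]
side yel 53 [288.0, 366.1] [0.5106 0.2574 0.07  ]
side yel 16 [264.7, 363.7] [0.5456 0.2653 0.07  ]
side yel 18 [303.3, 367.1] [0.4881 0.2513 0.07  ]
side yel 19 [294.8, 372.1] [0.497  0.2638 0.07  ]
side bar 730 [293.3, 348.7] [0.5031 0.2503 0.11  ]
side bar 12 [313.3, 363.8] [0.4666 0.2649 0.11  ]
side bar 502 [295.1, 398.1] [0.4714 0.3251 0.11  ]
side bar 49 [283.1, 381.0] [0.497  0.3057 0.11  ]
```

View pics/crop.png

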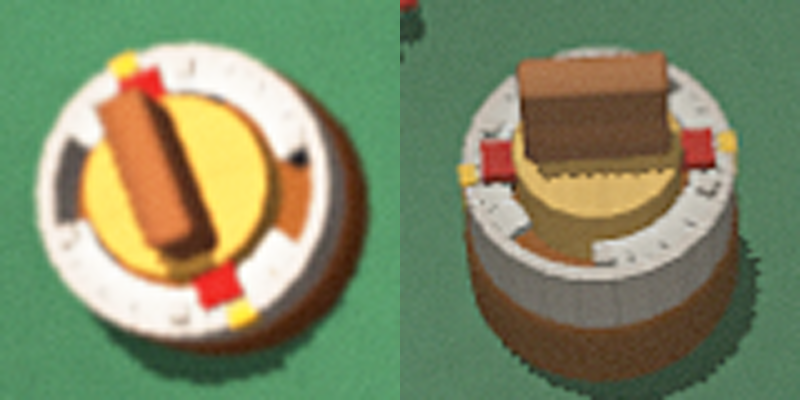

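The crop confirms the brass lid with the wooden bar on the amber pot: bar near top (176,274), red lugs near (174,256) and (188,296), yellow marks near (169,252) and (193,303). The marks are 91 mm apart at z 70 mm, which fits the 98 mm collar, and both views agree to about 2 mm. The pot is at about (0.506,0.246) with its x at about 28°, and the lid is at about 24°. I'm approaching with tool x at about 24° so joint 6 has range to turn backward.

Call:
{"op": "servo_tool", "data": {
  "moves": "-0.415 -0.244 0.03 70 0.06;-0.415 -0.244 0.03 70 0.06;-0.415 -0.244 0.03 70 0.06;-0.415 -0.244 0.03 70 0.06;-0.415 -0.244 0.03 70 0.06;-0.415 -0.244 0.03 70 0.06;-0.415 -0.244 0.03 70 0.06;-0.415 -0.244 0.03 70 0.06;-0.415 -0.244 0.03 70 0.06;-0.415 -0.244 0.03 70 0.06",
  "grip_force": 25
}}

```text
time: 0.93
position: [0.4627, 0.2927, 0.1963]
tool_rot: [0.688, 0.726, -0.0, -0.0]
ft_force: [-0.4, -0.1, -0.5]
grip_width: 0.0599
grip_force: 0.0
```

Call:
{"op": "servo_tool", "data": {
  "moves": "-0.049 0.041 0 69 0.06;-0.049 0.041 0 69 0.06;-0.049 0.041 0 69 0.06;-0.049 0.041 0 69 0.06;-0.049 0.041 0 69 0.06;-0.049 0.041 0 69 0.06;-0.049 0.041 0 69 0.06;-0.049 0.041 0 69 0.06;-0.049 0.041 0 69 0.06;-0.049 0.041 0 69 0.06"
}}

```text
time: 1.77
position: [0.5053, 0.2479, 0.1962]
tool_rot: [0.978, 0.209, -0.001, 0.0]
ft_force: [-0.7, 0.3, 0.5]
grip_width: 0.0598
grip_force: 0.0
```

```bash
python3 - <<'E'
from h import *
from rig import cams,get_obs
o=get_obs();print(o["position"],o["tool_rot"],o["q"])
m=cams.camera_model("wrist");im=cams.camera("wrist");cv2.imwrite("pics/w1.png",im)
for k,z in(("red",.074),("yel",.07),("bar",.123)):
    for a,c in blobs(im,(0,0,640,480),k,60): print(k,a,c,onz(m,c,z).round(4))
E
```

```text
[0.50533536 0.24787929 0.19621853] [ 9.78009931e-01  2.08557632e-01 -5.36991661e-04  1.56079183e-05] [2.57518101e-01 4.77284908e-01 1.61762229e+00 2.27707660e-05
 1.04775971e+00 1.40810312e+00]
red 320 [447.6, 27.3] [0.6546 0.225  0.074 ]
red 284 [464.3, 121.7] [0.6112 0.1887 0.074 ]
red 279 [312.7, 184.3] [0.5358 0.2606 0.074 ]
red 299 [479.3, 200.4] [0.571  0.1545 0.074 ]
yel 107 [307.9, 166.1] [0.545  0.2682 0.07  ]
yel 816 [307.3, 206.7] [0.5198 0.2575 0.07  ]
yel 79 [125.0, 358.1] [0.3585 0.3357 0.07  ]
bar 102 [447.8, 22.3] [0.6422 0.2353 0.123 ]
bar 63 [468.0, 126.6] [0.6029 0.2012 0.123 ]
bar 116 [43.4, 164.6] [0.4925 0.4002 0.123 ]
bar 319 [311.9, 164.0] [0.5518 0.2686 0.123 ]
bar 727 [285.5, 204.3] [0.5256 0.2729 0.123 ]
bar 2322 [312.5, 247.1] [0.5091 0.2491 0.123 ]
bar 202 [355.3, 246.5] [0.5194 0.2269 0.123 ]
```

View pics/w1.png

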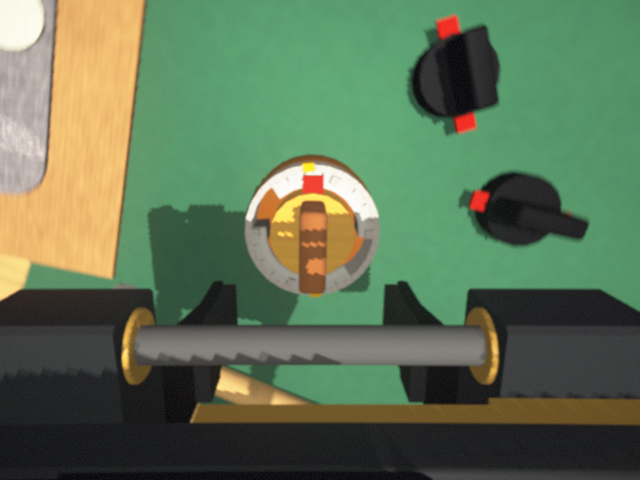

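The wrist view shows the bar upright at column 312, rows 202–293, midway between the fingers (225 and 400). The lug is at (313,184) and the yellow mark at (308,166). The grasp is lined up, so I descend and close.

Call:
{"op": "servo_tool", "data": {
  "moves": "0.001 0.001 0.035 0 0.05;0.001 0.001 0.07 0 0.05;0.001 0.001 0.09 0 0.05;0.001 0.001 0.104 0 0.05;0.001 0.001 0.104 0 0.05;0.001 0.001 0.104 0 0.01;0.001 0.001 0.104 0 0.01;0.001 0.001 0.104 0 0.01;0.001 0.001 0.104 0 0.01;0.001 0.001 0.104 0 0.01",
  "grip_force": 20
}}

```text
time: 2.65
position: [0.5077, 0.2477, 0.0937]
tool_rot: [0.977, 0.211, 0.001, -0.0]
ft_force: [0.6, -1.0, 0.6]
grip_width: 0.0244
grip_force: 0.0
```

Call:
{"op": "servo_tool", "data": {
  "moves": "0 0 0 0 0.01;0 0 0 0 0.01;0 0 0 0 0.01;0 0 0 0 0.01;0 0 0 0 0.01"
}}

```text
time: 3.07
position: [0.5074, 0.2476, 0.0933]
tool_rot: [0.977, 0.211, 0.0, -0.0]
ft_force: [-0.7, 0.9, 6.1]
grip_width: 0.0156
grip_force: 20.0
```

Call:
{"op": "servo_tool", "data": {
  "moves": "0 0 0 -5 0.01;0 0 0 -10 0.01;0 0 0 -15 0.01;0 0 0 -20 0.01;0 0 0 -25 0.01;0 0 0 -30 0.01;0 0 0 -35 0.01;0 0 0 -40 0.01;0 0 0 -45 0.01;0 0 0 -50 0.01"
}}

```text
time: 3.9
position: [0.5081, 0.2476, 0.0932]
tool_rot: [0.795, 0.606, 0.001, 0.001]
ft_force: [1.5, -0.2, 1.9]
grip_width: 0.0163
grip_force: 20.0
```

Call:
{"op": "servo_tool", "data": {
  "moves": "0 0 0 -5 0.01;0 0 0 -10 0.01;0 0 0 -14 0.01;0 0 0 -14 0.01;0 0 0 -14 0.01"
}}

```text
time: 4.32
position: [0.5066, 0.2474, 0.0921]
tool_rot: [0.718, 0.696, -0.0, -0.0]
ft_force: [-0.5, -0.1, -1.9]
grip_width: 0.0161
grip_force: 20.0
```

```bash
python3 - <<'E'
from h import *
from rig import cams,get_obs
o=get_obs();print(o["position"],o["tool_rot"],o["ft_force"],o["moment"])
a=[]
for n,b in(("top",(145,240,225,320)),("side",(250,325,340,415))):
    a.append(cv2.resize(cams.camera(n)[b[1]:b[3],b[0]:b[2]],(400,400),interpolation=cv2.INTER_CUBIC))
cv2.imwrite("pics/c2.png",np.hstack(a))
E
```

```text
[0.50656061 0.2474146  0.09210113] [ 7.17608122e-01  6.96446873e-01 -4.91685340e-04 -3.08088957e-04] [-0.53238817 -0.1012557  -1.91782198] [-0.07556204  0.01891914 -0.03543724]
```

View pics/c2.png

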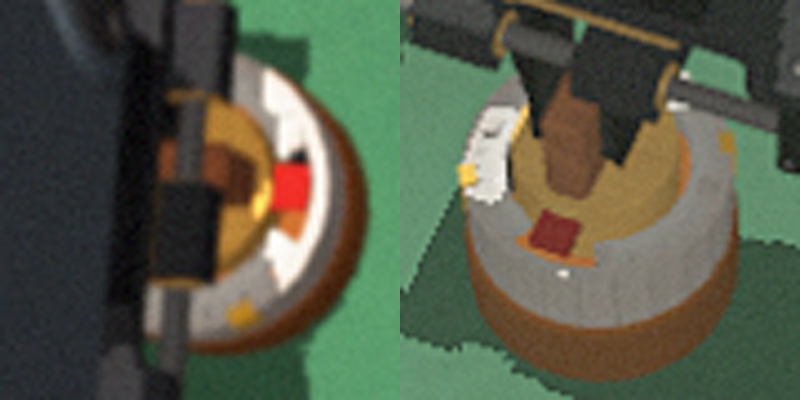

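The lug sits over its gap: side crop lug (555,232) inside gap 517–597, top crop lug (292,187). Tool x reads 88°, which is the gap angle. I'm following it down.

Call:
{"op": "servo_tool", "data": {
  "moves": "0 0 0.002 0 0.01;0 0 0.004 0 0.01;0 0 0.006 0 0.01;0 0 0.007 0 0.01"
}}

```text
time: 4.75
position: [0.5068, 0.2475, 0.0852]
tool_rot: [0.717, 0.697, -0.0, -0.0]
ft_force: [0.5, -0.6, -2.1]
grip_width: 0.0158
grip_force: 20.0
```

Call:
{"op": "servo_tool", "data": {
  "moves": "0 0 0.002 0 0.01;0 0 0.004 0 0.01;0 0 0.006 0 0.01;0 0 0.007 0 0.01;0 0 0.007 0 0.01"
}}

```text
time: 5.17
position: [0.5072, 0.2475, 0.0802]
tool_rot: [0.717, 0.697, 0.0, 0.0]
ft_force: [-2.3, -0.7, 10.1]
grip_width: 0.0156
grip_force: 20.0
```

Seated: it dropped 13 mm and met contact at 10 N. I ease off slightly and turn forward.

Call:
{"op": "servo_tool", "data": {
  "moves": "0 0 -0.001 0 0.01;0 0 -0.001 5 0.01;0 0 -0.001 10 0.01;0 0 -0.001 15 0.01;0 0 -0.001 20 0.01;0 0 -0.001 25 0.01;0 0 -0.001 30 0.01;0 0 -0.001 30 0.01"
}}

```text
time: 5.83
position: [0.5075, 0.2476, 0.0802]
tool_rot: [0.873, 0.487, 0.001, 0.0]
ft_force: [-0.7, -0.3, 4.1]
grip_width: 0.0155
grip_force: 20.0
```

```bash
python3 - <<'E'
from rig import get_obs
o=get_obs();print(o["position"],o["tool_rot"],o["ft_force"],o["moment"],o["grip_width"])
E
```

```text
[0.50750263 0.24763619 0.0802485 ] [8.73328917e-01 4.87130630e-01 5.77993964e-04 1.38195699e-04] [-0.73911928 -0.2568774   4.0854945 ] [-0.13035633  0.27324509 -0.05897554] 0.0155167093185715
```

Now at 58.3° with little resistance. I continue to about 28° and look.

Call:
{"op": "servo_tool", "data": {
  "moves": "0 0 0 5 0.01;0 0 0 10 0.01;0 0 0 15 0.01;0 0 0 20 0.01;0 0 0 24 0.01;0 0 0 28 0.01;0 0 0 30 0.01;0 0 0 30 0.01;0 0 0 30 0.01"
}}

```text
time: 6.58
position: [0.5077, 0.2476, 0.0803]
tool_rot: [0.969, 0.246, 0.001, -0.0]
ft_force: [-0.5, -0.4, 5.2]
grip_width: 0.0159
grip_force: 20.0
```

```bash
python3 - <<'E'
from h import *
from rig import cams,get_obs
o=get_obs();print(o["position"],o["tool_rot"],o["ft_force"],o["moment"])
m=cams.camera_model("side");im=cams.camera("side");b=(250,325,340,415)
for k,z in(("yel",.07),):
    for a,c in blobs(im,b,k): print(k,a,c,onz(m,c,z).round(4))
w=cams.camera("wrist")
cv2.imwrite("pics/c3.png",np.hstack([cv2.resize(im[b[1]:b[3],b[0]:b[2]],(400,400),interpolation=cv2.INTER_CUBIC),cv2.resize(w[100:420,160:480],(400,400))]))
E
```

```text
[0.50765208 0.24763449 0.08026578] [ 9.69147327e-01  2.46481058e-01  7.39553311e-04 -8.28726004e-06] [-0.54218177 -0.36494885  5.21906483] [-0.14330386  0.25983411 -0.02967023]
yel 16 [264.7, 363.7] [0.5456 0.2653 0.07  ]
```

View pics/c3.png

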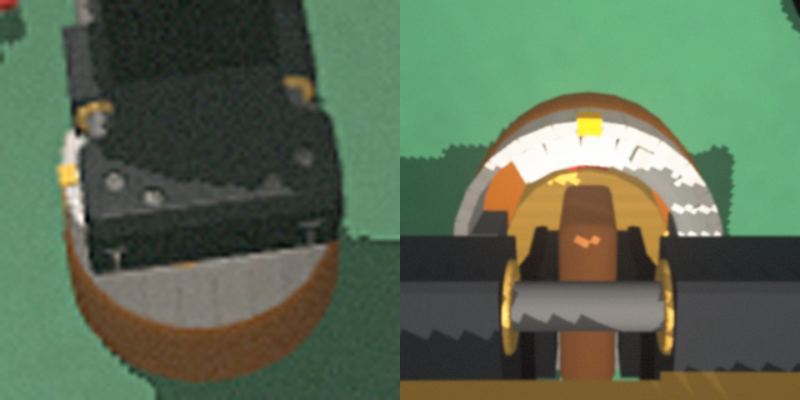

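The side crop shows the lugs gone under the lip. In the wrist crop the bar (column 588) lines up with the yellow mark (column 589). I take it gently on to feel the stop.

Call:
{"op": "servo_tool", "data": {
  "moves": "0 0 0 1 0.01;0 0 0 2 0.01;0 0 0 3 0.01;0 0 0 3 0.01"
}}

```text
time: 7.02
position: [0.5077, 0.2475, 0.0802]
tool_rot: [0.975, 0.222, 0.001, 0.0]
ft_force: [-1.5, -0.6, 5.0]
grip_width: 0.0157
grip_force: 20.0
```

```bash
python3 - <<'E'
from rig import get_obs
o=get_obs();print(o["position"],o["tool_rot"],o["ft_force"],o["moment"],o["grip_width"])
E
```

```text
[0.50772533 0.2474599  0.08021884] [9.75137003e-01 2.21601348e-01 7.63500591e-04 2.91058182e-04] [-1.48998211 -0.61860597  5.00867159] [-0.16095697  0.28552808  0.29167372] 0.015682943858601903
```

The moment rose to 0.29 N m, so the lid is at the stop (25.6°). Letting go and rising.

Call:
{"op": "servo_tool", "data": {
  "moves": "0 0 0 -1 0.01;0 0 0 -1 0.05;0 0 0 -1 0.05;0 0 0 -1 0.05;0 0 0 -1 0.05;0 0 0 -1 0.05;0 0 -0.03 -1 0.05;0 0 -0.06 -1 0.05;0 0 -0.1 -1 0.05;0 0 -0.12 -1 0.05"
}}

```text
time: 7.85
position: [0.5087, 0.2481, 0.2033]
tool_rot: [0.974, 0.229, 0.003, -0.0]
ft_force: [0.3, 0.4, 0.9]
grip_width: 0.0499
grip_force: 0.0
```

Call:
{"op": "servo_tool", "data": {
  "moves": "-0.04 0 0 0 0.05;-0.08 0 0 0 0.05;-0.12 0 -0.02 0 0.05;-0.12 0 -0.02 0 0.05"
}}

```text
time: 8.18
position: [0.3919, 0.1922, 0.2202]
tool_rot: [0.974, 0.229, -0.004, 0.0]
ft_force: [0.0, 0.3, 0.4]
grip_width: 0.0501
grip_force: 0.0
```

```bash
python3 - <<'E'
from h import *
from rig import cams,get_obs
o=get_obs();print(o["time"],o["position"],o["ft_force"])
m=cams.camera_model("wrist");w=cams.camera("wrist")
for k,z in(("yel",.07),("red",.06),("bar",.11)):
    for a,c in blobs(w,(0,0,640,480),k,30): print(k,a,c,onz(m,c,z).round(4))
im=cams.camera("side");b=(250,325,340,415)
cv2.imwrite("pics/c4.png",np.hstack([cv2.resize(im[b[1]:b[3],b[0]:b[2]],(400,400),interpolation=cv2.INTER_CUBIC),cv2.resize(w[0:400,120:520],(400,400))]))
cv2.imwrite("pics/top4.png",cams.camera("top"))
E
```

```text
8.1833 [0.39187735 0.1921961  0.22022899] [0.04227169 0.32220578 0.40983704]
yel 1473 [285.1, 35.5] [0.4976 0.2643 0.07  ]
yel 1903 [339.2, 38.0] [0.5121 0.2315 0.07  ]
yel 93 [315.4, 108.4] [0.4654 0.2258 0.07  ]
yel 81 [578.8, 209.1] [0.4873 0.0209 0.07  ]
yel 57 [151.9, 348.2] [0.24   0.2615 0.07  ]
yel 42 [468.2, 356.9] [0.3472 0.0277 0.07  ]
red 331 [487.7, 33.7] [0.5605 0.1422 0.06  ]
red 102 [571.5, 62.9] [0.57   0.0806 0.06  ]
bar 41 [22.3, 8.7] [0.4383 0.3974 0.11  ]
bar 1442 [320.4, 47.3] [0.4959 0.2383 0.11  ]
bar 1892 [313.5, 36.0] [0.4995 0.2446 0.11  ]
bar 33 [572.8, 65.3] [0.5518 0.1017 0.11  ]
bar 210 [98.7, 291.3] [0.2928 0.3044 0.11  ]
```

View pics/c4.png

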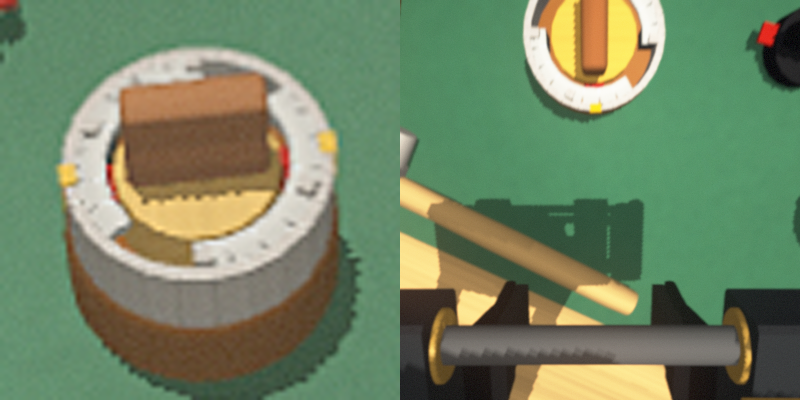

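The side crop shows the lid down: red lugs under the lip at (112,175) and (283,165), and the bar in line with the yellow marks at (67,175) and (327,142). The gripper is clear, so I hand in.

```bash
python3 -c "
from rig import job
print(job.hand_in())"
```

```text
the job is handed in; nothing more can be done
None
```

The amber pot's lid was turned back until its lugs dropped through the gaps, then forward to the closed stop in line with the yellow marks (to within about 3°) and released; the white and blue pots were not touched, and the job was handed in at about 8 s.

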